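# Press the push cap onto the sandwich turntable

### The arm

A 6-joint arm with a two-finger parallel gripper is mounted at the origin on the work surface. World frame = base frame: x ahead of the robot, y to its left, z up, the work surface at z = 0. Lengths are in m, angles in rad, forces in N, time in s.
With the tool pointing down it reaches from about 0.25 to 0.725 m from the base axis. Payload 4 kg.
Tool frame: the origin (TCP) lies on the centre line of the jaws, within the pads' length; the fingertips stand 22 mm ahead of it and the grasp point (between the pads) lies 3 mm ahead of it; z points along the fingers, y is the line along which they close (so a half turn about z gives the same grasp; the last joint's range is limited). The gripper opens to 85 mm and grips with 20 to 120 N. Pads are 22 mm wide; open, the fingers measure 114 mm over their backs; the gripper's body (76 mm by 85 mm) begins 54 mm behind the grasp point. The pads swing forward as they close: fully open they stand 13 mm farther back than shut.
Start: joints at [-1.184, 0.241, 0.005, 1.335, 0, 1.571], TCP at [0.189, -0.463, 0.253] pointing down, gripper open.
Joint ranges: [-2.72, 2.72], [-1.05, 1.87], [-1.09, 1.28], [-1.99, 2.15], [-1.42, 1.44], [-3.14, 3.14]. Speed limits (rad/s): [2.79, 2.79, 3.14, 3.14, 3.14, 3.14].

### API

Orientations are given as a unit quaternion [x, y, z, w].
In Python, from workcell import bot gives the robot as it stands.
- The arm moves only by the shell command python3 -m inch 'ROWS'. ROWS is JSON, one flat list of numbers, 7 for each row, row after row: the shift along the world's x, y, z in mm, then the turn, a rotation vector about the world's x, y, z in rad, then the opening in per cent of the stroke, from 0 (shut) to 100 (fully open). A call has 1 to 8 rows; each row is the pose to reach, as a shift and turn from the pose commanded when the call began; what a row does not reach only later rows make up. A row lasts 1/12 s, in which the tool goes at most 41.7 mm and 7.16 degrees, less where a joint would pass 70% of its speed; a pose out of reach is approached as far as the arm can. A call with a gripper value outside its range is refused whole. The fingers move at their own pace and stop on an object; the grip force is fixed at half the most. Time passes only in rows, so rows that repeat a pose let the fingers close. It gives the time, the measured TCP pose, the force, the opening and the grip force at its end, in the units of the state.
- bot.get_obs(): the state, without advancing time (a new reading comes with each control period).
- bot.camera(name): name is "side" or "top"; returns the picture (420x560x3 uint8, blue, green, red); there is no depth.
- bot.camera_info(name): a dict with "intrinsics" (3x3 intrinsics, pixels), "camera_from_world" (4x4, takes a point from world to camera coordinates). Camera axes: x right, y down, z forward; pixel columns grow to the right and rows downward; lengths in m; the calibration is good to about 2 mm. A picture is of the moment at which its call begins. camera_info takes no time and is no camera call.
- bot.job_done(): hands the job in; it is judged then, once.
Trained networks look in the newest picture that a camera, given by its name, has taken for a name from the list of things; names that differ only in an ending like _2 or _b are one class to them, and where a whole thing is asked for, a point or a joint stands for the part that bears it (a point fixed in the world has none). Each returns a list of dicts, best first, with "confidence" (0 to 1); they miss things now and then, are a little off and sometimes report something else, mostly with a low value. They report only what shows in the picture. A call takes as long as a camera call. They do not tell look-alikes from the thing itself.
- bot.silhouettes(camera, target): "mask" (420x560 bool, what is visible of it) and "uv" ([column, row] in pixels, amid what is visible of it).
- bot.spot_point(camera, target): "uv" ([column, row] in pixels: a listed point, or the origin of a listed thing).
The state is a dict: "clock": time; "joint_pos": joint angles; "joint_vel": joint speeds; "tau": joint torques, N m; "eef_pos": TCP position; "tool_rot": TCP orientation; "ft_force": force on the tool from outside, world axes, zero at the start; "ft_torque": the same for the moment, N m; "grip_width": finger opening in m; "grasp_force": force on a finger pad.
Only numpy, scipy, OpenCV 4.12 (cv2) and the standard library are available. Lean on these libraries where they do the work, as an engineer would, in place of code of your own. Each camera call takes 0.05 s, during which the arm holds its last target. There are 200 camera calls.

### The job

Take the steel push cap from the white board, set it upright over the bare shaft of the serving turntable and press it straight down by feel: past the steady drag of its teeth until it squeezes the copper spring washer by one to two millimetres, snug but never crushed (no more than 15 N on the washer). Then let go, so that the cap stays on straight and keeps the washer squeezed, and leave the two black rubber feet and the loose steel ring where they are.

Things in the scene. Friction and masses are not known exactly. Their poses are not given: they have to be found in the camera images.
- cap_centre (a point): centre (half-way up) of the steel push cap: a plain cylinder 28 mm in diameter and 44 mm tall with a thin brass band near its closed top, standing upright on the white board, 90 to 150 g. Its open mouth, 14 mm bore, faces down; inside the mouth are sprung steel teeth for a 12 mm shaft. z axis up along the cap. The mouth's rim lies 22 mm below this point, the flat top 22 mm above.
- cap_base (a point): centre of the push cap's lower rim (the open mouth), 22 mm below its centre; z axis up along the cap
- shaft_tip (a point): top end of the turntable's plain vertical steel shaft, 12 mm in diameter, its last 3 mm tapered to 7 mm; the shaft stands 34 mm above the hub's top. A cap pushed down over it meets a soft bump (up to about 8 N) while the teeth spread, roughly 6 to 10 mm in; once the tip is 14 mm in, the teeth bite and drag with a steady 11 N or so, and hold the cap there against pushing back up with as much; when the cap is let go it settles back up by about 0.5 mm.
- hub_top (a point): centre of the flat top of the tray's grey hub (hub 40 mm in diameter, on the shaft's axis, 34 mm below the tip). On it, round the shaft, sits a brass shim sleeve and on that a copper-coloured spring washer, 29 mm in diameter. The shims differ from one turntable to the next and are not measured: the washer's free top is 5 to 12 mm above this point. The washer yields 1 mm per 4 N and is flat after 4.5 mm; more than 15 N on it spoils it.
- tray: the grey round serving tray of the turntable, 220 mm in diameter with a low rim, turning freely on the shaft; it carries the hub, shims and spring washer. Origin on the axis at the tray's underside, 36 mm above the table; z up
- stand: the turntable's black foot, 150 mm in diameter, fixed to the table, with the shaft at its centre; origin on the table on the shaft's axis
- board: white plastic cutting board, 120 by 270 by 10 mm, fixed; origin at the centre of its underside, x axis along the 120 mm side, y along the 270 mm side. The cap and the two rubber feet stand on it in a row along y, about 85 mm apart, in any order
- foot_a: black tapered rubber foot, 34 mm in diameter at its base, 26 mm tall, a bystander on the board; origin at the centre of its underside
- foot_b: a second black rubber foot like the first, a bystander on the board; origin at the centre of its underside
- spare_ring: small steel ring, 44 mm in diameter, 6 mm tall, lying on the table beside the turntable, a bystander; origin at the centre of its underside
- cap: the push cap as a whole; origin at the centre of its lower rim
Not all that is in view belongs to the job. Of the things shaped like the cap, the bare steel one is meant.

How it is judged:
By the outcome, as a careful person would: the job done as asked, in the order asked, and still so for the second after the job is handed in, with the robot touching nothing.
It also fails if it takes over 64 s, if anything falls off the work surface, if the arm or the gripper's body presses on something with over 40 N, if the wrist force passes 120 N, or if a joint passes its speed limit or range.

## Working session

There is one attempt and no reset: what is moved stays moved. The work goes in short steps, Python scripts to look and compute and a shell command to move; the robot and the scene stay as the last step left them, time stands still between calls to the robot, and variables do not carry over. Pictures are saved under pics/ and viewed, at most 10 in all, crops included, and the job is handed in when it is done.

```bash
ls; mkdir -p pics
cat > h.py <<'E'
import numpy as np,cv2
from workcell import bot
def P(n):
    i=bot.camera_info(n);return np.array(i["intrinsics"]),np.array(i["camera_from_world"])
def proj(n,p):
    K,T=P(n);c=T[:3,:3]@np.array(p)+T[:3,3];u=K@c;return u[:2]/u[2]
def ray(n,uv):
    K,T=P(n);R=T[:3,:3];return -R.T@T[:3,3],R.T@np.linalg.inv(K)@np.array([uv[0],uv[1],1.])
def atz(n,uv,z):
    o,d=ray(n,uv);return o+d*(z-o[2])/d[2]
def tri(a,b):
    # least squares of two rays: (cam,uv),(cam,uv)
    A=np.zeros((3,3));B=np.zeros(3)
    for n,uv in(a,b):
        o,d=ray(n,uv);d=d/np.linalg.norm(d);M=np.eye(3)-np.outer(d,d);A+=M;B+=M@o
    return np.linalg.solve(A,B)
E
python3 - <<'E'
from h import *
np.set_printoptions(precision=4,suppress=True)
a=bot.camera("side");b=bot.camera("top")
cv2.imwrite("pics/s.png",a);cv2.imwrite("pics/t.png",b)
for n in("side","top"):
    print(n,"cam at",ray(n,(0,0))[0])
    for t in("cap_centre","cap_base","shaft_tip","hub_top","tray","stand","board","foot_a","spare_ring"):
        print(t,[(np.round(r["uv"],1).tolist(),round(r["confidence"],2)) for r in bot.spot_point(n,t)])
o=bot.get_obs();print(o["clock"],o["eef_pos"],o["tool_rot"],o["grip_width"],o["ft_force"])
E
```

```text
pics
side cam at [-0.0428  0.65    0.854 ]
cap_centre [([128.5, 351.4], 0.71), ([176.0, 313.9], 0.7), ([219.3, 329.3], 0.67)]
cap_base [([220.3, 339.2], 0.81), ([367.3, 170.4], 0.74), ([131.0, 357.2], 0.6), ([181.8, 314.6], 0.52)]
shaft_tip [([316.4, 152.8], 0.95)]
hub_top [([317.5, 165.1], 0.6)]
tray [([316.6, 168.2], 0.69)]
stand [([315.9, 185.4], 0.74)]
board [([199.8, 293.5], 0.7), ([174.9, 316.9], 0.44)]
foot_a [([232.2, 271.4], 0.73), ([203.8, 291.5], 0.47)]
spare_ring [([317.2, 167.7], 0.66), ([370.2, 170.9], 0.62)]
top cam at [0.2597 0.0141 1.2964]
cap_centre [([113.1, 211.1], 0.72), ([155.5, 207.0], 0.71), ([172.0, 243.7], 0.63)]
cap_base [([157.3, 208.6], 0.46), ([170.5, 244.6], 0.44), ([113.2, 212.7], 0.42)]
shaft_tip [([367.1, 177.0], 0.61), ([367.4, 182.2], 0.6)]
hub_top [([372.3, 179.0], 0.91)]
tray [([364.7, 181.2], 0.87), ([156.7, 210.5], 0.29)]
stand [([365.5, 188.5], 0.82)]
board [([190.0, 205.6], 0.73)]
foot_a [([422.0, 213.9], 0.73), ([187.8, 208.0], 0.68), ([217.5, 205.7], 0.52)]
spare_ring [([422.3, 215.7], 0.7), ([158.1, 210.6], 0.62), ([188.0, 204.7], 0.45)]
1.0 [ 0.1886 -0.4631  0.2533] [ 0.9814  0.1922 -0.      0.    ] 0.08562971790208661 [-0.395  -0.9653  0.5594]
```

View pics/s.png

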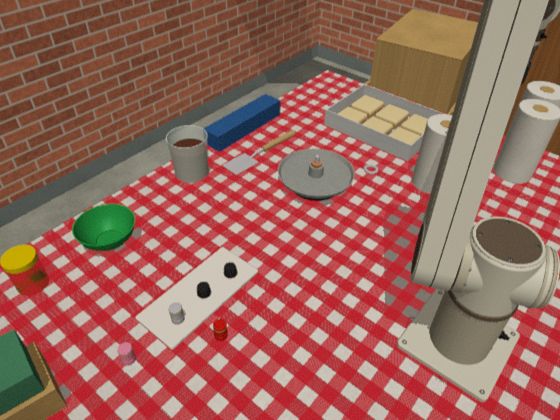

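View pics/t.png

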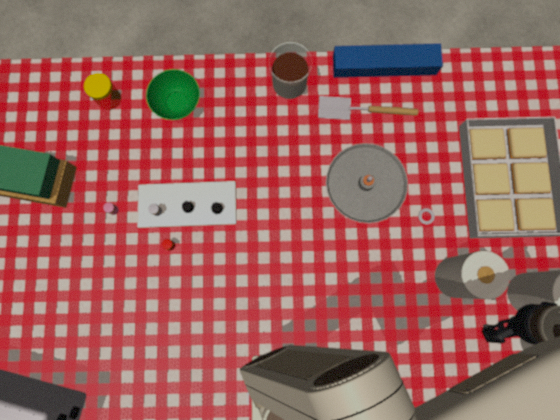

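Three things look like the cap:
- Bare steel, on the board: side (176,313), top (155,208).
- Pink, on the table: side (127,352), top (111,209).
- Red, on the table: side (220,330), top (170,244).

I choose the bare steel one on the board and will check it in a crop.

Run:
```python
from h import *
np.set_printoptions(precision=4,suppress=True)
a=cv2.imread("pics/s.png");b=cv2.imread("pics/t.png")
c1=cv2.resize(a[280:375,100:240],None,fx=2.8,fy=2.8,interpolation=2);c2=cv2.resize(b[165:225,325:425],None,fx=3.9,fy=3.9,interpolation=2)
c3=cv2.resize(a[140:200,270:390],None,fx=3.27,fy=3.27,interpolation=2)
h=max(c1.shape[0],c2.shape[0]);
row=lambda l:np.hstack([cv2.copyMakeBorder(c,0,h-c.shape[0],0,0,0) for c in l])
cv2.imwrite("pics/c1.png",np.vstack([row([c1,c2]),cv2.copyMakeBorder(c3,0,0,0,row([c1,c2]).shape[1]-c3.shape[1],0)]))
m={}
for n,uv0 in(("side",(176,313)),("top",(155,208))):
    for r in bot.silhouettes(n,"cap"):
        print(n,r["uv"],r["confidence"],r["mask"].sum())
        if np.hypot(*(np.array(r["uv"])-uv0))<12:
            ys,xs=np.nonzero(r["mask"]);print(xs.min(),xs.max(),ys.min(),ys.max(),xs.mean(),ys.mean()); m.setdefault(n,(xs.mean(),ys.mean()))
print("cap tri mean",tri(("side",m["side"]),("top",m["top"])) if len(m)==2 else 0)
print("side@32",atz("side",(176,313.9),.032),"top@32",atz("top",(155.5,207),.032), tri(("side",(176,313.9)),("top",(155.5,207))))
print("tip",tri(("side",(316.4,152.8)),("top",(367.2,180))))
for n in("side","top"):
    for t in("tray","stand"):
        for r in bot.silhouettes(n,t)[:1]:
            c=cv2.findContours(r["mask"].astype("uint8"),0,1)[0];c=max(c,key=len);e=cv2.fitEllipse(c);print(n,t,e,"z.05:",atz(n,e[0],.05))
```

```text
side [126.5, 355.6] 0.82 338
side [221.6, 331.8] 0.82 299
side [173.2, 310.7] 0.79 247
169 183 303 323 176.27125506072875 312.30364372469637
top [166.9, 244.6] 0.56 91
top [158.1, 207.7] 0.55 99
150 161 204 214 155.14141414141415 209.12121212121212
cap tri mean [0.484  0.3478 0.0356]
side@32 [0.4818 0.3487 0.032 ] top@32 [0.492  0.3491 0.032 ] [0.4898 0.3482 0.0257]
tip [ 0.5324 -0.2082  0.1237]
side tray ((315.7157287597656, 172.79736328125), (49.14598083496094, 75.62649536132812), 93.91989135742188) z.05: [ 0.5353 -0.2149  0.05  ]
side stand ((315.61322021484375, 173.2091064453125), (50.08195495605469, 74.3751220703125), 93.72866821289062) z.05: [ 0.5344 -0.2132  0.05  ]
top tray ((366.7132568359375, 182.3064422607422), (78.03028106689453, 81.47323608398438), 116.4217300415039) z.05: [ 0.5419 -0.2212  0.05  ]
top stand ((366.8358459472656, 182.66458129882812), (78.87712860107422, 81.77686309814453), 112.68543243408203) z.05: [ 0.5409 -0.2215  0.05  ]
```

View pics/c1.png

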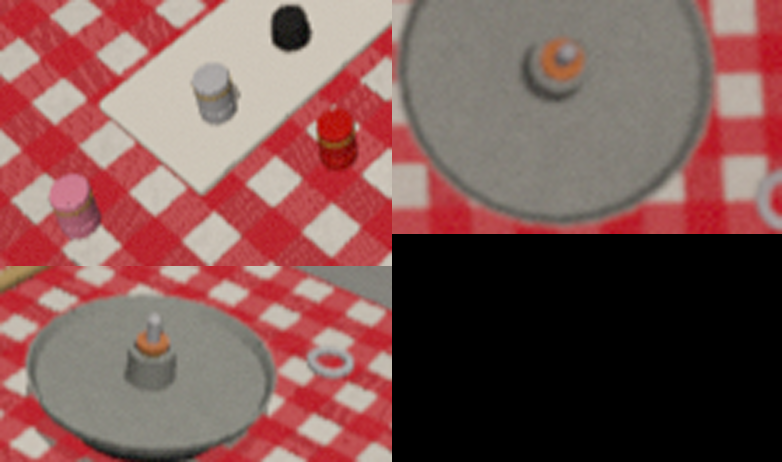

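The crop confirms it: the plain steel cap with a brass band stands on the board (crop 214,93), while the pink and red ones stand off it. I'll lift first, then go above the cap with the jaws closing along x.

```bash
python3 -m inch '[0,0,40,0,0,0,60, 0,0,80,0,0,0,60, 15,40,90,0,0,0,60, 30,80,90,0,0,0.1,60, 45,120,90,0,0,0.2,60, 59,160,90,0,0,0.32,60, 73,200,90,0,0,0.44,60, 87,240,90,0,0,0.56,60]'; python3 -m inch '[14,39,0,0,0,0.12,60, 28,78,0,0,0,0.24,60, 42,117,0,0,0,0.36,60, 56,156,0,0,0,0.48,60, 70,195,0,0,0,0.60,60, 84,234,0,0,0,0.624,60, 98,273,-10,0,0,0.624,60, 112,312,-20,0,0,0.624,60]'
```

```text
clock: 1.97
eef_pos: [0.2735, -0.2273, 0.3435]
tool_rot: [0.889, 0.458, 0.0, 0.0]
ft_force: [2.1, -0.4, 0.6]
grip_width: 0.0512
grasp_force: 0.0
clock: 2.63
eef_pos: [0.3854, 0.0835, 0.3244]
tool_rot: [0.707, 0.707, 0.001, 0.001]
ft_force: [1.2, -0.4, 0.1]
grip_width: 0.0511
grasp_force: 0.0
```

```bash
python3 -m inch '[14,36,-10,0,0,0,60, 28,72,-20,0,0,0,60, 42,108,-35,0,0,0,60, 56,144,-55,0,0,0,60, 70,180,-80,0,0,0,60, 84,216,-105,0,0,0,60, 98,250,-130,0,0,0,60, 101,265,-160,0,0,0,60]'; python3 -m inch '[0,0,-20,0,0,0,60, 0,0,-40,0,0,0,60, 0,0,-44,0,0,0,60, 0,0,-44,0,0,0,60,0,0,-44,0,0,0,60]'
python3 - <<'E'
from h import *
np.set_printoptions(precision=4,suppress=True)
a=bot.camera("side");b=bot.camera("top")
p=bot.get_obs()["eef_pos"];print(p)
q=np.array(p)-[0,0,.022];c=[]
for n,im in(("side",a),("top",b)):
    u,v=proj(n,q);print(n,"tip",u,v,"cap(.484,.348)",proj(n,[.484,.348,.032]))
    x,y=176,310
    if n=="top":x,y=155,205
    c.append(cv2.resize(im[y-40:y+40,x-40:x+40],(390,390),interpolation=cv2.INTER_CUBIC))
    for r in bot.spot_point(n,"cap_centre"):print(r)
cv2.imwrite("pics/c2.png",np.hstack(c))
E
```

```text
clock: 3.3
eef_pos: [0.4875, 0.3478, 0.1678]
tool_rot: [0.707, 0.708, 0.003, 0.0]
ft_force: [1.8, 1.3, -0.5]
grip_width: 0.051
grasp_force: 0.0
clock: 3.72
eef_pos: [0.4856, 0.344, 0.1239]
tool_rot: [0.707, 0.707, 0.0, 0.0]
ft_force: [0.3, -0.3, -0.1]
grip_width: 0.0514
grasp_force: 0.0
[0.4864 0.3444 0.1252]
side tip 171.21057599112936 290.7146323074098 cap(.484,.348) [175.565  313.1391]
{'uv': [177.1, 316.1], 'confidence': 0.67}
{'uv': [128.7, 350.8], 'confidence': 0.66}
{'uv': [222.1, 331.6], 'confidence': 0.5}
top tip 150.0566212959934 204.25656130388882 cap(.484,.348) [155.8547 209.913 ]
{'uv': [155.9, 206.1], 'confidence': 0.49}
```

View pics/c2.png

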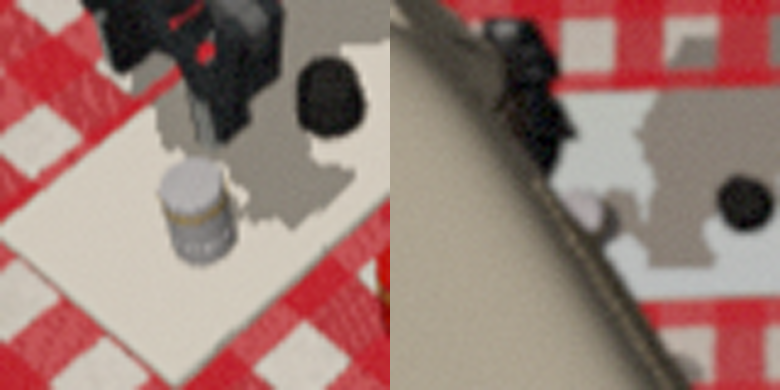

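The side crop shows the cap centre at about (177,313), with the open fingers above it at about (172,291). That matches the kinematic projection.

Run:
```python
from h import *
np.set_printoptions(precision=4,suppress=True)
print(atz("side",(177.6,319.8),.010),atz("side",(175.6,305.9),.054))
m=bot.silhouettes("side","cap")
for r in m:
    ys,xs=np.nonzero(r["mask"])
    if abs(r["uv"][0]-176)<12:print(xs.mean(),ys.mean(),atz("side",(xs.mean(),ys.mean()),.034))
# top: cap top face centre at (588,213)/crop
print(atz("top",(115+ (586-390)/4.875,165+212/4.875),.054))
```

```text
[0.4817 0.3483 0.01  ] [0.4837 0.3442 0.054 ]
176.6614785992218 312.3229571984436 [0.4825 0.3459 0.034 ]
[0.484 0.344 0.054]
```

```bash
python3 -m inch '[-3,1,-20,0,0,0,60, -3,1,-40,0,0,0,60, -3,1,-60,0,0,0,60, -3,1,-75,0,0,0,60, -3,1,-83,0,0,0,60, -3,1,-83,0,0,0,60, -3,1,-83,0,0,0,60]';python3 -m inch '[0,0,0,0,0,0,25, 0,0,0,0,0,0,10, 0,0,0,0,0,0,0, 0,0,0,0,0,0,0, 0,0,0,0,0,0,0, 0,0,0,0,0,0,0, 0,0,0,0,0,0,0]'
```

```text
clock: 4.55
eef_pos: [0.4825, 0.345, 0.0406]
tool_rot: [0.707, 0.707, 0.0, 0.0]
ft_force: [-0.2, 1.3, 0.7]
grip_width: 0.0507
grasp_force: 0.0
clock: 5.13
eef_pos: [0.4834, 0.3457, 0.0418]
tool_rot: [0.707, 0.707, 0.002, 0.0]
ft_force: [-0.7, -0.6, 6.1]
grip_width: 0.0265
grasp_force: 59.0
```

```bash
python3 -m inch '[0,0,10,0,0,0,0, 0,0,40,0,0,0,0, 0,0,80,0,0,0,0, 0,0,120,0,0,0,0, 3,-35,150,0,0,0,0, 6,-70,150,0,0,0,0, 9,-105,150,0,0,0,0, 12,-140,150,0,0,0,0]';python3 -m inch '[3,-38,0,0,0,0,0, 6,-76,0,0,0,0,0, 9,-114,0,0,0,0,0, 12,-152,0,0,0,0,0, 15,-190,0,0,0,0,0, 18,-228,0,0,0,0,0, 21,-266,0,0,0,0,0, 24,-300,0,0,0,0,0]'
python3 -m inch '[4,-30,0,0,0,0,0, 10,-60,0,0,0,0,0, 16,-90,0,0,0,0,0, 17,-119,0,0,0,0,0, 17,-119,0,0,0,0,0, 17,-119,0,0,0,0,0, 17,-119,0,0,0,0,0]'
python3 - <<'E'
from h import *
np.set_printoptions(precision=4,suppress=True)
a=bot.camera("side");b=bot.camera("top")
o=bot.get_obs();p=o["eef_pos"];print(p,o["ft_force"],o["ft_torque"])
c=[]
for n,im,(x,y) in(("side",a,(316,140)),("top",b,(367,180))):
    c.append(cv2.resize(im[y-45:y+45,x-45:x+45],(390,390),interpolation=cv2.INTER_CUBIC))
    print(n,"tcp",proj(n,p),"rimcentre",proj(n,np.array(p)-[0,0,.032]))
    for t in("shaft_tip","hub_top","cap_centre","cap_base"):print(t,[(np.round(r["uv"],1).tolist(),round(r["confidence"],2)) for r in bot.spot_point(n,t)])
cv2.imwrite("pics/c3.png",np.hstack(c))
E
```

```text
clock: 5.8
eef_pos: [0.4942, 0.2037, 0.1915]
tool_rot: [0.707, 0.707, 0.001, 0.0]
ft_force: [0.4, -0.7, -1.2]
grip_width: 0.027
grasp_force: 59.2
clock: 6.47
eef_pos: [0.5176, -0.0973, 0.1905]
tool_rot: [0.707, 0.707, -0.0, -0.0]
ft_force: [0.0, -0.7, -1.7]
grip_width: 0.0264
grasp_force: 59.2
clock: 7.05
eef_pos: [0.5347, -0.2138, 0.1899]
tool_rot: [0.707, 0.707, -0.0, -0.001]
ft_force: [-0.4, -0.1, -1.4]
grip_width: 0.0263
grasp_force: 59.2
[ 0.535  -0.213   0.1901] [-0.532   0.0058 -0.8283] [-0.0057 -0.0024  0.0327]
side tcp [318.9071 130.997 ] rimcentre [318.057  141.1969]
shaft_tip [([317.0, 152.8], 0.97), ([230.1, 269.5], 0.37)]
hub_top [([317.5, 163.7], 0.55)]
cap_centre [([221.1, 329.8], 0.77), ([127.1, 354.0], 0.67), ([319.1, 137.9], 0.63)]
cap_base [([131.4, 359.5], 0.66), ([219.2, 335.4], 0.66), ([316.3, 139.2], 0.65)]
top tcp [373.752  171.9949] rimcentre [371.2673 175.2127]
shaft_tip [([368.4, 176.1], 0.81)]
hub_top [([363.2, 184.8], 0.68), ([369.1, 181.9], 0.57)]
cap_centre [([110.2, 210.8], 0.49), ([169.4, 243.1], 0.43)]
cap_base [([169.5, 247.4], 0.65), ([113.3, 215.4], 0.47)]
```

View pics/c3.png

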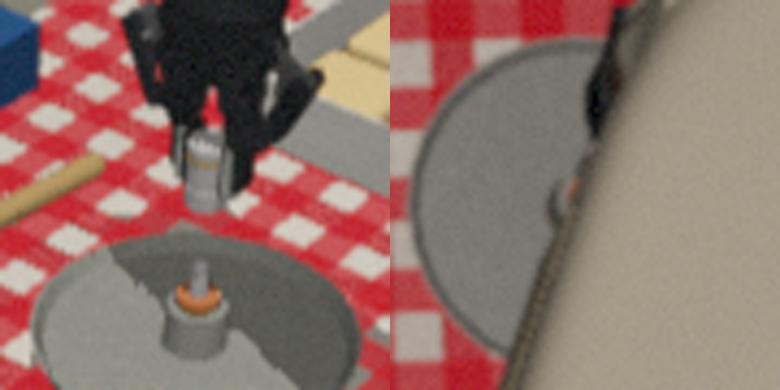

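The side crop shows the cap held upright, rim at about (318,141.8), and the shaft tip below it at about (317,155.5). The top view is blocked by the arm. I'll refine the shaft axis from the first two pictures.

Run:
```python
from h import *
from scipy.optimize import least_squares
np.set_printoptions(precision=4,suppress=True)
S=cv2.imread("pics/s.png");T=cv2.imread("pics/t.png")
for n,im,(x,y) in(("side",S,(316,165)),("top",T,(368,180))):
    w=im[y-22:y+22,x-15:x+15].astype(int);sat=w[...,2]-w[...,0]
    m=(sat>35);ys,xs=np.nonzero(m);print(n,"orange",xs.min()+x-15,xs.max()+x-15,ys.min()+y-22,ys.max()+y-22,xs.mean()+x-15,ys.mean()+y-22,m.sum())
    print("R-B");print(sat[4:36,3:27] if n=="side" else sat[10:34,3:27]);print("gray");g=w.sum(2)//3;print(g[4:36,3:27] if n=="side" else g[10:34,3:27])
# tray rim circle fit: r=.110, unknown xyz from both contours
cs={}
for n,fn in(("side",S),("top",T)):
    bot.camera(n)
```

```text
side orange 301 330 143 167 316.1422594142259 150.1715481171548 239
R-B
[[115 110 112 105 108  76  41  31  18  17  21  24  33  59  87 106 113 115
  131 132 144 145 143 141]
 [122 100  82  81  73  36  18  18  17  16  15  15  16  27  43  62  93 105
  124 132 134 137 143 147]
 [ 58  48  36  30  30  15  12  15  12  13  10   9  11  11  15  27  42  50
   57  61  75  96 117 131]
 [ 12   9  10  10   8   9  11  10   9   9   9   9   7   9  11   9  10  10
    9  12  22  35  47  60]
 [  6  10   9  10   8   7   8  10   8   9   9  11   8   9   7   9   8   7
    6   9   7   9  10  10]
 [  8   6  11   9   8   9   8  10  10   9   9   9  10  10   7   8   9   7
   11   8  10   8   9   6]
 [ 10   9   9  11   8   9   8   9   8   7  10   9   9   9  11   8   8  10
    8  10  10   8  11  10]
 [  7  12  10   9  10   9  12  11   8   7  10   7   8   8  10  10  10  10
   10   7  10  11   9   9]
 [  7  10   8  11   9  10   9  11   8  10   9   8   6   5   6  10  10  10
    9  11  10  10  11   8]
 [ 10  11   9  11   9  10  11  11  11   8  11   5   5   5   6   7  11   9
    9   9  11  11   9   9]
 [  7  11  10  11 
[... 9669 characters left out ...]
12  96  77  64  84 105 116 119 114 116 115 113 110 117 118 119 116
  118 118 128 126 125 123]
 [124 118 108  85  67  78  87 104 115 118 125 120 118 123 121 113 115 109
  120 122 123 126 124 129]
 [127 125 118  94  75  69  70  81  95 107 115 117 117 114 111 103 101 111
  125 123 124 129 124 126]
 [125 125 119 110  93  75  70  72  71  82  94  99  96  93  84  85 101 115
  124 126 125 125 125 126]
 [123 125 122 122 111  97  79  80  70  68  68  71  71  76  85 101 119 123
  123 122 127 126 125 125]
 [126 124 127 124 120 116 110  97  87  81  80  70  85  95 109 115 124 124
  124 127 128 121 125 126]
 [124 125 125 126 125 126 124 116 112 112 111 109 111 117 121 124 126 125
  127 128 126 126 126 123]]
```

Run:
```python
from h import *
from scipy.optimize import least_squares
np.set_printoptions(precision=4,suppress=True)
t=dict(side=(317.0,155.2),top=(370.,177.7));w=dict(side=(316.5,163.4),top=(368.1,180.0))
print("tip",tri(*t.items()),"washer",tri(*w.items()))
def f(p,cams):
    r=[]
    for n in cams:
        r+=list(proj(n,[p[0],p[1],p[2]])-t[n])+list(proj(n,[p[0],p[1],p[3]])-w[n])
    return r
for c in(["side","top"],["side"]):
    for zt in ([None]):
        s=least_squares(f,[.535,-.213,.11,.09],args=(c,));print(c,s.x,s.fun)
# with fixed axis heights: top of hub?  side only, given tip z
for z in(.105,.11,.115,.12,.125):print(z,atz("side",t["side"],z),atz("top",t["top"],z),atz("side",w["side"],z-.026),atz("top",w["top"],z-.026))
```

```text
tip [ 0.5404 -0.2201  0.1061] washer [ 0.5406 -0.2206  0.0776]
['side', 'top'] [ 0.5406 -0.2203  0.1058  0.0779] [-0.3087 -0.0439 -0.4821 -0.1291  0.2152  0.2271  0.1659  0.4217]
['side'] [ 0.925  -0.7972 -0.3894 -0.4361] [ 0.0919  0.0077 -0.0933 -0.0078]
0.105 [ 0.5404 -0.2217  0.105 ] [ 0.5414 -0.2199  0.105 ] [ 0.5384 -0.2195  0.079 ] [ 0.5415 -0.2197  0.079 ]
0.11 [ 0.5365 -0.2158  0.11  ] [ 0.5402 -0.219   0.11  ] [ 0.5346 -0.2139  0.084 ] [ 0.5403 -0.2188  0.084 ]
0.115 [ 0.5326 -0.21    0.115 ] [ 0.539 -0.218  0.115] [ 0.5309 -0.2083  0.089 ] [ 0.5391 -0.2178  0.089 ]
0.12 [ 0.5288 -0.2042  0.12  ] [ 0.5378 -0.217   0.12  ] [ 0.5271 -0.2027  0.094 ] [ 0.538  -0.2168  0.094 ]
0.125 [ 0.5249 -0.1984  0.125 ] [ 0.5366 -0.216   0.125 ] [ 0.5234 -0.1971  0.099 ] [ 0.5368 -0.2159  0.099 ]
```

```bash
python3 -m inch '[3,-4,-15,0,0,0,0, 5.5,-7,-30,0,0,0,0, 5.5,-7,-40,0,0,0,0, 5.5,-7,-44,0,0,0,0, 5.5,-7,-44,0,0,0,0, 5.5,-7,-44,0,0,0,0]'
python3 - <<'E'
from h import *
np.set_printoptions(precision=4,suppress=True)
a=bot.camera("side");b=bot.camera("top")
o=bot.get_obs();p=o["eef_pos"];print(p,o["ft_force"])
c=[]
for n,im,(x,y) in(("side",a,(317,150)),("top",b,(367,180))):
    c.append(cv2.resize(im[y-25:y+25,x-25:x+25],(390,390),interpolation=cv2.INTER_CUBIC))
    print(n,"rimcentre",proj(n,np.array(p)-[0,0,.0318]),"tip",proj(n,[.5405,-.2203,.106]))
cv2.imwrite("pics/c4.png",np.hstack(c))
E
```

```text
clock: 8.15
eef_pos: [0.5406, -0.221, 0.1462]
tool_rot: [0.707, 0.707, -0.0, -0.0]
ft_force: [-0.4, 0.4, -0.7]
grip_width: 0.0262
grasp_force: 59.2
[ 0.5412 -0.2212  0.147 ] [-0.3284 -1.0202 -0.3544]
side rimcentre [316.9177 152.1612] tip [316.7115 155.1135]
top rimcentre [371.2104 176.8108] tip [370.2295 177.9319]
```

View pics/c4.png

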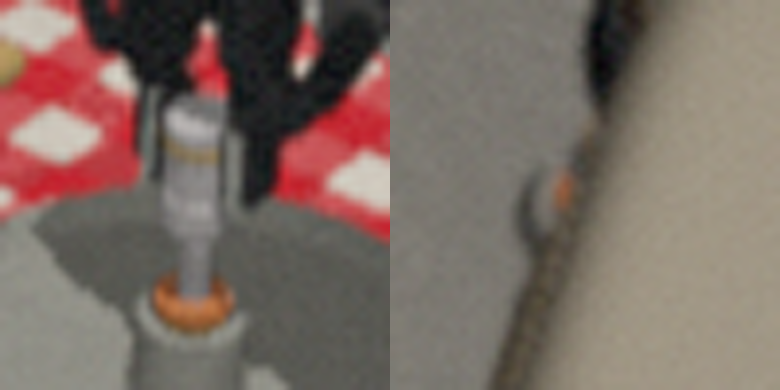

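The side crop shows the cap (axis column 192 in the crop) over the shaft (column 195), within about 1 mm. I'll descend slowly and watch the force.

```bash
python3 -m inch '[0,0,-2,0,0,0,0, 0,0,-4,0,0,0,0, 0,0,-6,0,0,0,0, 0,0,-8,0,0,0,0, 0,0,-10,0,0,0,0, 0,0,-11,0,0,0,0, 0,0,-11,0,0,0,0]';python3 -m inch '[0,0,-1,0,0,0,0, 0,0,-2,0,0,0,0, 0,0,-3,0,0,0,0, 0,0,-3,0,0,0,0]';python3 -m inch '[0,0,-1,0,0,0,0, 0,0,-2,0,0,0,0, 0,0,-3,0,0,0,0, 0,0,-3,0,0,0,0]'
```

```text
clock: 8.83
eef_pos: [0.5407, -0.2212, 0.1348]
tool_rot: [0.707, 0.707, -0.0, 0.0]
ft_force: [0.6, -1.5, -0.2]
grip_width: 0.0266
grasp_force: 59.2
clock: 9.17
eef_pos: [0.5413, -0.222, 0.1328]
tool_rot: [0.707, 0.707, -0.0, 0.001]
ft_force: [0.0, -3.1, 3.5]
grip_width: 0.0264
grasp_force: 59.2
clock: 9.5
eef_pos: [0.5411, -0.2226, 0.1292]
tool_rot: [0.707, 0.707, -0.001, 0.001]
ft_force: [1.1, -5.1, 0.4]
grip_width: 0.0263
grasp_force: 59.3
```

A sideways force of −5 N in y shows the shaft is slightly to the −y side, so I'll shift that way.

```bash
python3 -m inch '[0,-1,0,0,0,0,0, 0,-2,0,0,0,0,0, 0,-2,0,0,0,0,0, 0,-2,0,0,0,0,0]';python3 -m inch '[0,0,-1,0,0,0,0, 0,0,-2,0,0,0,0, 0,0,-2,0,0,0,0,0,0,-2,0,0,0,0]'
```

```text
clock: 9.83
eef_pos: [0.5409, -0.223, 0.1289]
tool_rot: [0.707, 0.707, 0.0, -0.0]
ft_force: [1.3, -2.8, 1.0]
grip_width: 0.0264
grasp_force: 59.3
clock: 10.17
eef_pos: [0.5408, -0.223, 0.1271]
tool_rot: [0.707, 0.707, 0.0, 0.0]
ft_force: [1.2, -2.7, 1.4]
grip_width: 0.0267
grasp_force: 59.3
```

```bash
python3 -m inch '[0.5,-1.5,0,0,0,0,0, 0.5,-1.5,0,0,0,0,0, 0.5,-1.5,-1,0,0,0,0, 0.5,-1.5,-2,0,0,0,0,0.5,-1.5,-2,0,0,0,0]';python3 -m inch '[0,0,-1,0,0,0,0, 0,0,-2,0,0,0,0, 0,0,-2,0,0,0,0]';python3 -m inch '[0,0,-1,0,0,0,0, 0,0,-2,0,0,0,0, 0,0,-2,0,0,0,0]'
```

```text
clock: 10.58
eef_pos: [0.5407, -0.2241, 0.1243]
tool_rot: [0.707, 0.707, -0.0, -0.001]
ft_force: [1.3, -0.3, -1.2]
grip_width: 0.0269
grasp_force: 59.2
clock: 10.83
eef_pos: [0.5407, -0.2244, 0.1224]
tool_rot: [0.707, 0.707, -0.0, -0.001]
ft_force: [0.8, -1.0, -4.2]
grip_width: 0.0265
grasp_force: 59.3
clock: 11.08
eef_pos: [0.5409, -0.2245, 0.1217]
tool_rot: [0.707, 0.707, -0.0, -0.0]
ft_force: [-2.6, 0.5, 3.1]
grip_width: 0.0266
grasp_force: 59.9
```

```bash
cat > f.py <<'E'
from h import *
R=[]
for i in range(6):
    bot.camera("side");o=bot.get_obs();R.append([*o["eef_pos"],*o["ft_force"],o["grip_width"],o["clock"]])
print("AVG",np.round(np.mean(R,0),4),"sdFz",np.std(R,0)[5].round(2))
E
python3 -m inch '[0,0,-1,0,0,0,0, 0,0,-2,0,0,0,0, 0,0,-2,0,0,0,0]'; python3 f.py; python3 -m inch '[0,0,-1,0,0,0,0, 0,0,-2,0,0,0,0, 0,0,-2,0,0,0,0]'; python3 f.py
```

```text
clock: 11.33
eef_pos: [0.5409, -0.2245, 0.1204]
tool_rot: [0.707, 0.707, 0.0, 0.0]
ft_force: [-4.0, 2.3, 7.3]
grip_width: 0.0267
grasp_force: 60.0
AVG [ 0.5409 -0.2245  0.1204 -3.5646  1.2962  7.705   0.0266 11.5083] sdFz 0.55
clock: 11.88
eef_pos: [0.5409, -0.2245, 0.1185]
tool_rot: [0.707, 0.707, 0.0, 0.0]
ft_force: [-3.3, 1.6, 8.3]
grip_width: 0.0269
grasp_force: 60.0
AVG [ 0.5409 -0.2245  0.1185 -4.0138  1.689   7.9538  0.0267 12.0583] sdFz 0.24
```

```bash
python3 -m inch '[-0.8,0.4,-0.5,0,0,0,0, -0.8,0.4,-1,0,0,0,0, -0.8,0.4,-1,0,0,0,0]'; python3 f.py; python3 -m inch '[0,0,-0.5,0,0,0,0, 0,0,-1,0,0,0,0, 0,0,-1,0,0,0,0]'; python3 f.py;  python3 -m inch '[0,0,-0.5,0,0,0,0, 0,0,-1,0,0,0,0, 0,0,-1,0,0,0,0]'; python3 f.py
```

```text
clock: 12.43
eef_pos: [0.5409, -0.2244, 0.118]
tool_rot: [0.707, 0.707, 0.0, 0.001]
ft_force: [-2.3, -0.2, 8.6]
grip_width: 0.0267
grasp_force: 60.1
AVG [ 0.5409 -0.2244  0.118  -3.0945  0.7784  8.8076  0.0266 12.6083] sdFz 0.22
clock: 12.98
eef_pos: [0.5409, -0.2245, 0.117]
tool_rot: [0.707, 0.707, 0.0, 0.001]
ft_force: [-3.2, 0.7, 8.8]
grip_width: 0.0266
grasp_force: 60.1
AVG [ 0.5409 -0.2245  0.117  -2.7723  0.9272  9.0381  0.0267 13.1583] sdFz 0.47
clock: 13.53
eef_pos: [0.5409, -0.2244, 0.116]
tool_rot: [0.707, 0.707, 0.0, 0.001]
ft_force: [-3.1, 0.9, 9.3]
grip_width: 0.0265
grasp_force: 60.1
AVG [ 0.5409 -0.2244  0.116  -2.6446  1.2299  8.8537  0.0267 13.7083] sdFz 0.64
```

```bash
for i in 1; do python3 -m inch '[-0.5,0,-0.5,0,0,0,0, -0.5,0,-1,0,0,0,0, -0.5,0,-1,0,0,0,0]'|sed -n '2p;4p'; python3 f.py; done; python3 -m inch '[0,0,-0.5,0,0,0,0, 0,0,-1,0,0,0,0, 0,0,-1,0,0,0,0]'|sed -n '2p;4p'; python3 f.py;  python3 -m inch '[0,0,-0.5,0,0,0,0, 0,0,-1,0,0,0,0, 0,0,-1,0,0,0,0]'|sed -n '2p;4p'; python3 f.py
```

```text
eef_pos: [0.5408, -0.2244, 0.1152]
ft_force: [-2.2, 1.2, 9.2]
AVG [ 0.5408 -0.2245  0.1152 -2.1085  1.1506  8.925   0.0266 14.2583] sdFz 0.5
eef_pos: [0.5408, -0.2245, 0.1142]
ft_force: [-2.2, 0.8, 8.9]
AVG [ 0.5408 -0.2244  0.1142 -2.2896  0.7522  8.8476  0.0265 14.8083] sdFz 0.63
eef_pos: [0.5408, -0.2245, 0.1131]
ft_force: [-2.0, 1.4, 9.5]
AVG [ 0.5408 -0.2244  0.1131 -2.4229  0.9956  8.7877  0.0267 15.3583] sdFz 0.6
```

```bash
python3 -m inch '[0,0,-0.5,0,0,0,0, 0,0,-1,0,0,0,0, 0,0,-1,0,0,0,0]'|sed -n '2p;4p'; python3 f.py;  python3 -m inch '[0,0,-0.3,0,0,0,0, 0,0,-0.7,0,0,0,0, 0,0,-0.7,0,0,0,0]'|sed -n '2p;4p'; python3 f.py
```

```text
eef_pos: [0.5409, -0.2245, 0.1121]
ft_force: [-2.2, 2.4, 9.2]
AVG [ 0.5408 -0.2245  0.1121 -1.8512  1.1045  8.8564  0.0266 15.9083] sdFz 0.26
eef_pos: [0.5409, -0.2245, 0.1115]
ft_force: [-3.2, 1.7, 9.1]
AVG [ 0.5408 -0.2245  0.1115 -2.2652  0.811   9.1261  0.0266 16.4583] sdFz 0.53
```

```bash
python3 -m inch '[0,0,-0.5,0,0,0,0, 0,0,-1,0,0,0,0, 0,0,-1,0,0,0,0]'|sed -n '2p;4p'; python3 f.py;  python3 -m inch '[0,0,-0.3,0,0,0,0, 0,0,-0.6,0,0,0,0, 0,0,-0.6,0,0,0,0]'|sed -n '2p;4p'; python3 f.py
```

```text
eef_pos: [0.5409, -0.2245, 0.1106]
ft_force: [-2.2, 0.9, 9.9]
AVG [ 0.5408 -0.2245  0.1106 -2.5966  1.5159  9.5673  0.0266 17.0083] sdFz 0.47
eef_pos: [0.5409, -0.2245, 0.1103]
ft_force: [-3.1, 2.1, 11.9]
AVG [ 0.5408 -0.2245  0.1103 -3.1482  1.2969 11.0416  0.0266 17.5583] sdFz 0.66
```

The washer is met at TCP z ≈ 0.1108, where the force rises about 4 N/mm above the 8.9 N drag. I'm aiming for about +8 N (2 mm), so that it settles back to about 1.5 mm.

```bash
python3 -m inch '[0,0,-0.4,0,0,0,0, 0,0,-0.8,0,0,0,0, 0,0,-0.8,0,0,0,0]'|sed -n '2p;4p'; python3 f.py
```

```text
eef_pos: [0.5408, -0.2245, 0.1098]
ft_force: [-4.2, 1.3, 12.9]
AVG [ 0.5409 -0.2245  0.1098 -3.9871  1.711  12.6577  0.0266 18.1083] sdFz 0.4
```

```bash
python3 -m inch '[0,0,-0.4,0,0,0,0, 0,0,-0.8,0,0,0,0, 0,0,-0.8,0,0,0,0]'|sed -n '2p;4p'; python3 f.py
```

```text
eef_pos: [0.5408, -0.2245, 0.1094]
ft_force: [-4.4, 0.7, 15.5]
AVG [ 0.5409 -0.2245  0.1094 -4.4296  1.8593 14.6064  0.0265 18.6583] sdFz 0.41
```

```bash
python3 -m inch '[0,0,-0.4,0,0,0,0, 0,0,-0.9,0,0,0,0, 0,0,-0.9,0,0,0,0]'|sed -n '2p;4p'; python3 f.py
```

```text
eef_pos: [0.5409, -0.2245, 0.1088]
ft_force: [-6.0, 2.2, 15.9]
AVG [ 0.5409 -0.2245  0.1088 -5.0765  1.701  16.4793  0.0267 19.2083] sdFz 0.78
```

1.9 mm squeezed. I'll unload the arm partway, then open.

```bash
python3 -m inch '[-0.6,0.2,0.5,0,0,0,0, -1,0.3,1.2,0,0,0,0, -1,0.3,1.2,0,0,0,0]'|sed -n '2p;4p'; python3 f.py; python3 -m inch '[0,0,0.5,0,0,0,15, 0,0,0.5,0,0,0,30, 0,0,0.5,0,0,0,50, 0,0,0.5,0,0,0,60, 0,0,0.5,0,0,0,60, 0,0,0.5,0,0,0,60]'
```

```text
eef_pos: [0.5408, -0.2245, 0.109]
ft_force: [-0.3, 1.6, 10.1]
AVG [ 0.5408 -0.2245  0.109  -0.7555  0.674   9.2266  0.0264 19.7583] sdFz 0.32
clock: 20.38
eef_pos: [0.5386, -0.2238, 0.1065]
tool_rot: [0.707, 0.707, -0.0, -0.0]
ft_force: [-0.1, -0.7, -0.7]
grip_width: 0.0511
grasp_force: 0.0
```

Now straight up, clear of the cap, then away sideways for a look.

```bash
python3 -m inch '[2,0,10,0,0,0,60, 2,0,25,0,0,0,60, 2,0,50,0,0,0,60, 2,0,80,0,0,0,60, 2,0,110,0,0,0,60, 2,30,130,0,0,0,60, 2,70,130,0,0,0,60, 2,110,130,0,0,0,60]'|sed -n '2p;4p';python3 -m inch '[-10,40,0,0,0,0,60, -30,75,0,0,0,0,60, -50,110,0,0,0,0,60, -70,145,0,0,0,0,60, -90,170,0,0,0,0,60, -90,170,0,0,0,0,60, -90,170,0,0,0,0,60]'
python3 - <<'E'
from h import *
np.set_printoptions(precision=4,suppress=True)
a=bot.camera("side");b=bot.camera("top");c=[]
for n,im,(x,y) in(("side",a,(317,155)),("top",b,(367,180))):
    c.append(cv2.resize(im[y-30:y+30,x-30:x+30],(390,390),interpolation=cv2.INTER_CUBIC))
    print(n,"rim",proj(n,[.5408,-.2245,.0775]),"top",proj(n,[.5408,-.2245,.1215]))
cv2.imwrite("pics/c5.png",np.hstack(c))
E
```

```text
eef_pos: [0.5421, -0.1139, 0.2397]
ft_force: [0.9, 0.3, -0.3]
clock: 21.63
eef_pos: [0.4503, 0.0574, 0.2379]
tool_rot: [0.706, 0.708, 0.0, 0.0]
ft_force: [0.6, 0.4, -0.5]
grip_width: 0.0512
grasp_force: 0.0
side rim [316.8288 162.686 ] top [317.9172 149.7875]
top rim [369.8339 180.3293] top [373.0047 176.34  ]
```

View pics/c5.png

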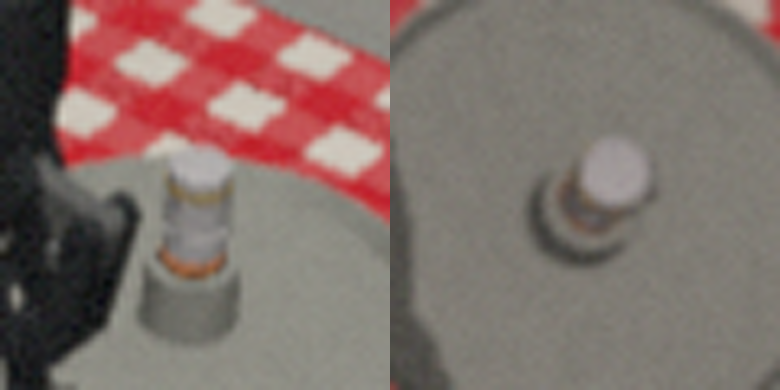

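The cap sits upright on the shaft, directly on the copper washer (side crop 198,210; washer at 193,265), and the gripper is clear of it. Handing in.

```bash
python3 -c "
from workcell import bot
print(bot.job_done())"
```

```text
the job is handed in; nothing more can be done
None
```

The steel push cap is on the turntable shaft, pressed until the washer was squeezed about 1.9 mm (about 7.6 N) and let go, which should settle to roughly 1.5 mm by the stated 0.5 mm spring-back; I handed the job in at about 22 s, with no verdict returned.

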